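Put the milling clamps back on their outlines

TASK

The clamping pieces from the milling machine are lying about the bench: a long slotted strap, a short slotted strap, a hexagon nut and a round ring. Put each one back flat on the black foam pad that shows its own outline, centred on the outline and, for the two straps, lined up with it (either way round). Do not knock over or push aside the oil bottle and the low tin that stand among the pads.

Things in the scene. Friction and masses are not known exactly. Their poses are not given: they have to be found in the camera images.
- long_strap: Bare steel strap clamp: a flat bar 110 mm long (its y), 36 mm wide (its x), 22 mm high, with a through slot 50 mm by 14 mm along its middle; about 0.55 kg. Lies flat on the bench at the start, turned anyhow; loose. Origin at the centre of its underside, z up; y along its length.
- short_strap: Bare steel strap clamp: a flat bar 68 mm long (its y), 36 mm wide (its x), 22 mm high, with a through slot 26 mm by 14 mm along its middle; about 0.36 kg. Lies flat on the bench at the start, turned anyhow; loose. Origin at the centre of its underside, z up; y along its length.
- hex_nut: Bare steel hexagon nut, 46 mm across flats (53 mm across corners), 26 mm high, with a 26 mm hexagonal bore; about 0.27 kg. Lies flat on the bench at the start, turned anyhow; loose. Origin at the centre of its underside, z up; x points square out of one of its flats.
- round_ring: Bare steel round spacer ring, 56 mm outside diameter, 30 mm bore, 24 mm high; about 0.33 kg. Lies flat on the bench at the start, turned anyhow; loose. Origin at the centre of its underside, z up.
- long_pad: Fixed black foam pad, 76 mm (its x) by 140 mm (its y), 6 mm thick, lying on the bench; origin at the centre of its underside, z up. On its top, centred, flush and purely visual, is a blue silhouette of the long strap (110 by 36 mm with its slot), long along the pad's y.
- short_pad: Fixed black foam pad, 76 mm (its x) by 140 mm (its y), 6 mm thick, lying on the bench; origin at the centre of its underside, z up. On its top, centred, flush and purely visual, is a blue silhouette of the short strap (68 by 36 mm with its slot), long along the pad's y.
- hex_pad: Fixed black foam pad, 76 mm (its x) by 140 mm (its y), 6 mm thick, lying on the bench; origin at the centre of its underside, z up. On its top, centred, flush and purely visual, is a blue silhouette of the hexagon nut (46 mm across flats), one flat facing the pad's x; the nut's turn does not matter.
- ring_pad: Fixed black foam pad, 76 mm (its x) by 140 mm (its y), 6 mm thick, lying on the bench; origin at the centre of its underside, z up. On its top, centred, flush and purely visual, is a blue silhouette of the round ring (56 mm diameter with a 30 mm round hole).
- oil_bottle: Bystander: upright grey plastic oil bottle, 44 mm diameter, 120 mm high, loose, with a black cap, beyond the pads on the robot's right. Origin at the centre of its underside.
- tin: Bystander: low round aluminium tin, 54 mm diameter, 26 mm high, loose, in the middle between the pads. Origin at the centre of its underside.
There are look-alikes about, which are no part of the job. What is shaped like the hex_nut but green or orange is not meant.

How it is judged:
By the outcome, as a careful person would: the job done as asked, in the order asked, and still so for the second after the job is handed in, with the robot touching nothing.
It also fails if it takes over 104 s, if anything falls off the work surface, if the arm or the gripper's body presses on something with over 40 N, if the wrist force passes 120 N, or if a joint passes its speed limit or range.

ROBOT

A 6-joint arm with a two-finger parallel gripper is mounted at the origin on the work surface. World frame = base frame: x ahead of the robot, y to its left, z up, the work surface at z = 0. Lengths are in m, angles in rad, forces in N, time in s.
With the tool pointing down it reaches from about 0.375 to 0.9 m from the base axis. Payload 3.1 kg.
Tool frame: the origin (TCP) lies between the finger pads; the fingertips stand 19 mm ahead of it and the grasp point (between the pads) is the TCP; z points along the fingers, y is the direction in which the jaws open and shut (so a half turn about z gives the same grasp; the last joint's range is limited). The gripper opens to 85 mm and grips with 20 to 120 N. Pads are 22 mm wide; open, the fingers measure 114 mm over their backs; the gripper's body (76 mm by 85 mm) begins 54 mm behind the grasp point. The pads swing forward as they close: fully open they stand 13 mm farther back than shut.
Start: joints at [1.079, 0.527, 1.433, -0, 1.181, -0.178], TCP at [0.192, 0.595, 0.25] pointing down, gripper open.
Joint ranges: [-3.08, 3.08], [-0.75, 2.2], [0.22, 2.44], [-1.43, 4.57], [0, 2.65], [-2.85, 2.85]. Speed limits (rad/s): [2.79, 2.79, 3.14, 3.14, 3.14, 3.14].

INTERFACE

Orientations are given as a unit quaternion [x, y, z, w].
In Python, from station import manip, optics, job gives the robot as it stands.
- The arm moves only by the shell command python3 -m inch 'ROWS' [OPENING] [FORCE]. ROWS is JSON, one flat list of numbers, 4 for each row, row after row: the shift along the world's x, y, z in cm, then the turn about the world's z in rad. A call has 1 to 20 rows; each row shifts and turns the commanded pose from where the row before left it; what a row does not reach is not made up. A row lasts 1/8 s, in which the tool goes at most 62.5 mm and 10.7 degrees, less where a joint would pass 70% of its speed; a pose out of reach is approached as far as the arm can. A call with a gripper value outside its range is refused whole. OPENING is the opening in per cent of the stroke, from 0 (shut) to 100 (fully open), set as the call begins (- or left out, the last holds). The fingers move at their own pace and stop on an object; FORCE is the grip in N (left out, the last holds). Time passes only in rows, so rows that do not move let the fingers close. It gives the time, the measured TCP pose, the force and the opening at its end, in the units of the state.
- manip.sense(): the state, without advancing time (a new reading comes with each control period).
- optics.snapshot(name): name is "scene" or "top"; returns (picture, depth): 480x640x3 uint8, red, green, blue; 480x640 float32, m along the optical axis (not along the pixel's ray), 0 where there is no reading.
- optics.camera_model(name): a dict with "mtx" (3x3 intrinsics, pixels), "camera_from_world" (4x4, takes a point from world to camera coordinates). Camera axes: x right, y up, looking along -z (the intrinsics and any distortion apply to the point x, -y, -z); pixel columns grow to the right and rows downward; lengths in m; the calibration is good to about 2 mm. A picture is of the moment at which its call begins. camera_model takes no time and is no camera call.
- job.sign_off(): hands the job in, once; it reports no verdict.
The state is a dict: "t": time; "q": joint angles; "qd": joint speeds; "tau": joint torques, N m; "tcp_pos": TCP position; "tool_rot": TCP orientation; "force": force on the tool from outside, world axes, zero at the start; "ft_torque": the same for the moment, N m; "finger_gap": opening from 0.0 (shut) to 1.0 (fully open).
Only numpy, scipy, OpenCV 4.12 (cv2) and the standard library are available. Lean on these libraries where they do the work, as an engineer would, in place of code of your own. Each camera call takes 0.05 s, during which the arm holds its last target.

## Working session

There is one attempt and no reset: what is moved stays moved. The work goes in short steps, Python scripts to look and compute and a shell command to move; the robot and the scene stay as the last step left them, time stands still between calls to the robot, and variables do not carry over. Pictures are saved under pics/ and viewed, and the job is handed in when it is done.

```bash
mkdir -p pics; ls
python3 - <<'E'
from station import manip, optics, job
import cv2,numpy as np
for n in("scene","top"):
    p,d=optics.snapshot(n); cv2.imwrite(f"pics/{n}0.png",p[:,:,::-1]); np.savez(f"{n}0.npz",p=p,d=d)
    print(n,optics.camera_model(n))
print(manip.sense())
E
```

```text
pics
scene {'mtx': array([[563.05853247,   0.        , 312.60873836],
       [  0.        , 563.05853247, 242.30998677],
       [  0.        ,   0.        ,   1.        ]]), 'camera_from_world': array([[-0.89414003,  0.44777738, -0.00300398,  0.46825894],
       [-0.31849892, -0.63124742,  0.70716697,  0.15816777],
       [ 0.31475712,  0.63326306,  0.7070402 , -1.49801439],
       [ 0.        ,  0.        ,  0.        ,  1.        ]])}
top {'mtx': array([[589.86196455,   0.        , 329.77760814],
       [  0.        , 589.86196455, 237.267963  ],
       [  0.        ,   0.        ,   1.        ]]), 'camera_from_world': array([[-0.0049594 , -0.99998094,  0.0036763 ,  0.00547758],
       [ 0.98774556, -0.00432516,  0.15601282, -0.54463378],
       [-0.15599395,  0.00440498,  0.98774819, -1.2409788 ],
       [ 0.        ,  0.        ,  0.        ,  1.        ]])}
{'t': 0.1, 'q': array([ 1.07949584e+00,  5.28377186e-01,  1.43376994e+00, -2.70856077e-05,
        1.18135260e+00, -1.78521205e-01]), 'qd': array([ 0.00011168, -0.00215374, -0.0019042 ,  0.00265087, -0.00109568,
        0.00198592]), 'tau': array([-1.27613712e-03, -4.43309748e+01, -1.78585947e+01, -2.56593521e-04,
        3.93071488e-03,  1.02478427e-05]), 'tcp_pos': array([0.19202256, 0.59414849, 0.24943031]), 'tool_rot': array([ 1.55747767e-01,  9.87796398e-01, -9.04671672e-04, -3.01584303e-04]), 'force': array([ 0.19026482,  0.55209039, -0.5879446 ]), 'ft_torque': array([ 0.02581269, -0.00319481, -0.07887904]), 'finger_gap': 0.9947849438772669}
```

View pics/top0.png

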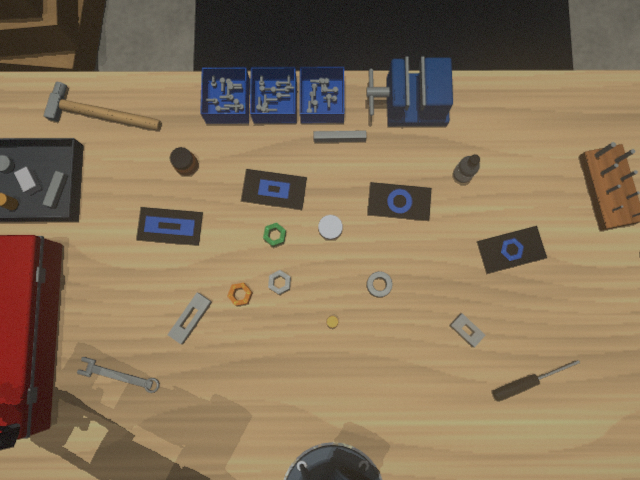

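View pics/scene0.png

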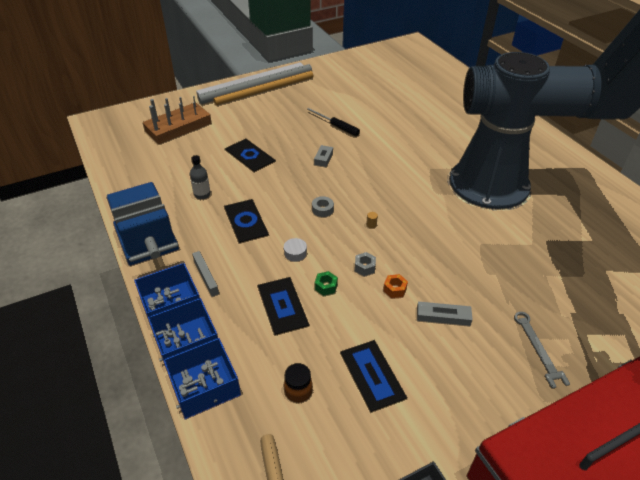

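```bash
cat > h.py <<'E'
from station import manip, optics, job
import cv2,numpy as np
def load(n,tag=None):
    if tag: z=np.load(f"{n}{tag}.npz"); return z['p'],z['d']
    return optics.snapshot(n)
def rays(n,uv):
    m=optics.camera_model(n);K=m['mtx'];T=m['camera_from_world'];R=T[:3,:3];t=T[:3,3]
    uv=np.asarray(uv,float).reshape(-1,2)
    c=np.c_[(uv[:,0]-K[0,2])/K[0,0],-(uv[:,1]-K[1,2])/K[1,1],-np.ones(len(uv))]
    return -R.T@t, c@R
def onplane(n,uv,z):
    o,d=rays(n,uv); s=(z-o[2])/d[:,2]; return o+s[:,None]*d
def proj(n,P):
    m=optics.camera_model(n);K=m['mtx'];T=m['camera_from_world']
    c=np.asarray(P)@T[:3,:3].T+T[:3,3]; return np.c_[K[0,0]*c[:,0]/-c[:,2]+K[0,2],-K[1,1]*c[:,1]/-c[:,2]+K[1,2]]
def cloud(n,d):
    v,u=np.mgrid[:480,:640]; o,r=rays(n,np.c_[u.ravel(),v.ravel()])
    return (o+r*d.reshape(-1,1)).reshape(480,640,3)
def rect(P):
    """min area rect in mm on xy; returns centre(m), sizes mm, angle of long axis"""
    (c,s,a)=cv2.minAreaRect((P[:,:2]*1000).astype(np.float32))
    b=cv2.boxPoints((c,s,a)); e1=b[1]-b[0];e2=b[2]-b[1]
    e=e1 if np.hypot(*e1)>np.hypot(*e2) else e2
    return np.array(c)/1000,s,np.arctan2(e[1],e[0])%np.pi
def comp(mask,seed):
    n,l,s,c=cv2.connectedComponentsWithStats(mask.astype(np.uint8))
    i=1+np.argmin(np.hypot(*(c[1:]-seed).T)+1e3*(s[1:,4]<60)); return l==i
def measure(n,p,d,mask,z):
    cs,_=cv2.findContours(mask.astype(np.uint8),cv2.RETR_EXTERNAL,cv2.CHAIN_APPROX_NONE)
    k=max(cs,key=cv2.contourArea).reshape(-1,2)
    h=cv2.convexHull(k.astype(np.float32)).reshape(-1,2)
    P=onplane(n,h,z); c,s,a=rect(P)
    return c,s,a,P
E
python3 - <<'E'
from h import *
p,d=load("top","0"); W=cloud("top",d); hsv=cv2.cvtColor(p,cv2.COLOR_RGB2HSV)
blue=(abs(hsv[...,0].astype(int)-112)<14)&(hsv[...,1]>120)&(hsv[...,2]>60)
for n,s in dict(long=(170,226),short=(274,189),ring=(400,201),hex=(512,250)).items():
    m=comp(blue,s); c,sz,a,P=measure("top",p,d,m,.006)
    k=comp((hsv[...,2]<60)&(abs(W[...,2]-.006)<.02)|m,s); c2,s2,a2,_=measure("top",p,d,k,.006)
    print(n,m.sum(),c.round(4),np.round(sz,1),round(a,3),'z',np.median(W[m][:,2]).round(4),'pad',c2.round(4),np.round(s2,1),round(a2,3))
for n,s,h in [("long",(190,318),.022),("short",(467,330),.022),("nut",(279,282),.026),("ring",(379,284),.024),("tin",(330,227),.026),("bottle",(467,168),.12)]:
    r=np.zeros((480,640),bool); r[s[1]-35:s[1]+35,s[0]-35:s[0]+35]=1
    m=comp(r&(W[...,2]>h*.65),s)
    mc=comp(r&(hsv[...,1]<70),s)
    c,sz,a,P=measure("top",p,d,m,h); c2,s2,a2,_=measure("top",p,d,mc,h)
    print(n,m.sum(),c.round(4),np.round(sz,1),round(a,3),'z',np.percentile(W[m][:,2],[5,50,95]).round(4),'col',mc.sum(),c2.round(4),np.round(s2,1),round(a2,3))
v=p[140:370,130:560]; 
cv2.imwrite("pics/crop.png",cv2.resize(p[255:375,150:500],None,fx=2.2,fy=2.2,interpolation=cv2.INTER_CUBIC)[:,:,::-1])
E
```

```text
long 577 [0.5786 0.3641] [108.2  34.8] 1.479 z 0.0079 pad [0.5778 0.3661] [112.1  37. ] 1.479
short 353 [0.6627 0.1301] [66.6 34.1] 1.422 z 0.0077 pad [0.6616 0.1303] [66.6 36.4] 1.421
ring 275 [ 0.6329 -0.1553] [52.1 50.9] 1.567 z 0.0075 pad [ 0.6329 -0.1553] [52.1 50.9] 1.567
hex 222 [ 0.5216 -0.4038] [49.6 44. ] 0.754 z 0.0078 pad [ 0.523  -0.4107] [ 72.5 124. ] 1.833
long 775 [0.3725 0.3089] [ 38.1 110.6] 2.552 z [0.0181 0.0229 0.0275] col 858 [0.3727 0.308 ] [ 40.2 111.4] 2.555
short 500 [ 0.3437 -0.2931] [69.2 37.8] 0.806 z [0.0173 0.0231 0.0276] col 510 [ 0.3443 -0.2937] [70.4 37.7] 0.798
nut 283 [0.4497 0.1147] [51.7 45.7] 0.98 z [0.0224 0.0272 0.0318] col 315 [0.4501 0.1141] [52.2 46.8] 1.03
ring 374 [ 0.444  -0.1041] [52.6 52.4] 1.566 z [0.0205 0.0251 0.0295] col 387 [ 0.4451 -0.1051] [54.7 54.6] 1.566
tin 460 [0.5715 0.0033] [50.9 51.6] 3.137 z [0.023  0.027  0.0318] col 496 [0.5715 0.0022] [53.1 56.1] 3.137
bottle 286 [ 0.6863 -0.289 ] [37.9 43. ] 2.977 z [0.0791 0.0903 0.1238] col 439 [ 0.678  -0.2841] [41.1 66. ] 2.35
```

View pics/crop.png

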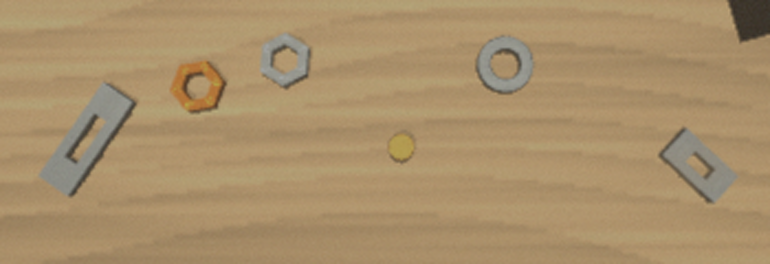

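Run:
```python
from h import *
C=dict(nut=((.45,.1145),.026),ring=((.4445,-.1045),.024),long=((.3726,.3085),.022),short=((.344,-.2934),.022))
L=dict(long=(.5786,.3641),short=(.6627,.1301),ring=(.6329,-.1553),hex=(.5216,-.4038))
for n in("top","scene"):
    p,d=load(n,"0"); hsv=cv2.cvtColor(p,cv2.COLOR_RGB2HSV); W=cloud(n,d)
    up=3; P3=cv2.resize(p,None,fx=up,fy=up,interpolation=cv2.INTER_CUBIC); h3=cv2.cvtColor(P3,cv2.COLOR_RGB2HSV)
    blue=(abs(h3[...,0].astype(int)-112)<14)&(h3[...,1]>110)&(h3[...,2]>45)
    for k,(x,y) in L.items():
        uv=proj(n,[[x,y,.006]])[0]
        m=comp(blue,uv*up+1)
        cs,_=cv2.findContours(m.astype(np.uint8),0,cv2.CHAIN_APPROX_NONE);c=max(cs,key=cv2.contourArea).reshape(-1,2)
        c_=(c-(up-1)/2)/up
        # black pad
        blk=(h3[...,2]<(75))|m; r=np.zeros_like(m); a=int(70*up); q=(uv*up).astype(int); r[max(q[1]-a,0):q[1]+a,max(q[0]-a,0):q[0]+a]=1
        b=comp(cv2.morphologyEx((blk&r).astype(np.uint8),cv2.MORPH_OPEN,np.ones((7,7))),uv*up)
        cs,_=cv2.findContours(b.astype(np.uint8),0,cv2.CHAIN_APPROX_NONE);cb=(max(cs,key=cv2.contourArea).reshape(-1,2)-1)/3
        A=rect(onplane(n,c_,.006));B=rect(onplane(n,cb,.006))
        print(n,k,A[0].round(4),np.round(A[1],1),round(A[2],3),'pad',B[0].round(4),np.round(B[1],1),round(B[2],3))
    for k,((x,y),h) in C.items():
        uv=proj(n,[[x,y,h]])[0]
        gm=(h3[...,1]<75)&(h3[...,2]>70); 
        r=np.zeros_like(gm); q=(uv*up).astype(int); a=110; r[q[1]-a:q[1]+a,q[0]-a:q[0]+a]=1
        if n=="scene":
            zz=cv2.resize(W[...,2],None,fx=up,fy=up); gm&=(zz>h*.75)
        m=comp(gm&r,uv*up)
        cs,_=cv2.findContours(m.astype(np.uint8),0,cv2.CHAIN_APPROX_NONE);c=(max(cs,key=cv2.contourArea).reshape(-1,2)-1)/3
        P=onplane(n,c,h);A=rect(P)
        th=np.arange(0,180,2);w=np.array([np.ptp(P[:,:2]@[np.cos(t),np.sin(t)]) for t in np.radians(th)])*1e3
        print(n,k,A[0].round(4),np.round(A[1],1),round(A[2],3), (th[np.argmin(w+np.roll(w,30)+np.roll(w,-30))],w.min().round(1),w.max().round(1)) if k=="nut" else '')
```

```text
top long [0.5788 0.3635] [109.7  35.4] 1.479 pad [0.5789 0.3636] [47.8 12.4] 1.489
top short [0.6631 0.13  ] [67.3 35.3] 1.428 pad [0.6631 0.1299] [23.8 12.4] 1.453
top ring [ 0.6337 -0.1546] [53.7 54. ] 3.137 pad [ 0.6337 -0.1546] [53.7 54. ] 3.137
top hex [ 0.5218 -0.4038] [45.4 51.5] 1.821 pad [ 0.5217 -0.4034] [ 74.6 139.5] 1.822
top nut [0.4498 0.1138] [54.3 47.9] 0.997 (np.int64(88), np.float64(47.9), np.float64(54.3))
top ring [ 0.4447 -0.1044] [56.  56.8] 3.127 
top long [0.3727 0.3078] [ 41.3 112.5] 2.555 
top short [ 0.3443 -0.2935] [71.1 39.2] 0.805 
scene long [0.5775 0.3637] [113.9  39.8] 1.48 pad [0.5789 0.3656] [140.8  76.3] 1.481
scene short [0.6617 0.1303] [72.8 39.7] 1.423 pad [0.6628 0.1331] [142.   75.4] 1.421
scene ring [ 0.6324 -0.1542] [59.6 59.4] 1.103 pad [ 0.6338 -0.15  ] [142.8  75.2] 1.472
scene hex [ 0.5213 -0.4026] [54.2 54.6] 2.844 pad [ 0.5229 -0.3979] [ 77.1 142.5] 1.825
scene nut [0.4501 0.1163] [51.7 45.1] 1.053 (np.int64(28), np.float64(45.1), np.float64(52.5))
scene ring [ 0.4459 -0.102 ] [55.6 54.1] 1.103 
scene long [0.3737 0.3101] [ 40.2 110.3] 2.531 
scene short [ 0.3452 -0.2902] [70.3 37.5] 0.79
```

```bash
python3 -m inch '[2.26,-3.57,0,-0.034,2.26,-3.57,0,-0.034,2.26,-3.57,0,-0.034,2.26,-3.57,0,-0.034,2.26,-3.57,0,-0.034,2.26,-3.57,0,-0.034,2.26,-3.57,0,-0.034,2.26,-3.57,0,-0.034,0,0,-5,0,0,0,-5,0,0,0,-3,0,0,0,0,0]' 100 60
cat >> h.py <<'E'
def st():
    s=manip.sense(); q=s['tool_rot'];x,y,z,w=q
    ya=np.array([2*(x*y-z*w),1-2*(x*x+z*z),2*(y*z+x*w)])
    print('t',round(s['t'],2),'tcp',s['tcp_pos'].round(4),'jaw',round(float(np.arctan2(ya[1],ya[0])),3),'F',s['force'].round(1),'gap',round(s['finger_gap'],3),'q1,q6',s['q'][[0,5]].round(2)); return s
E
python3 -c "from h import *;st()"
```

```text
t: 1.6
tcp_pos: [0.3715, 0.3081, 0.1183]
tool_rot: [0.288, 0.958, -0.002, -0.002]
force: [-0.4, 0.3, 0.5]
finger_gap: 0.997
t 1.6 tcp [0.3715 0.3081 0.1183] jaw 0.986 F [-0.4  0.3  0.5] gap 0.997 q1,q6 [ 0.46 -0.53]
```

```bash
python3 -m inch '[0.1,0,-3.5,0,0,0,-3.5,0,0,0,-1.8,0,0,0,-0.7,0,0,0,0,0]' 
python3 -c "from h import *;st()"
python3 -m inch '[0,0,0,0,0,0,0,0,0,0,0,0,0,0,0,0,0,0,0,0,0,0,0,0]' 0 60
python3 -c "from h import *;st()"
```

```text
t: 2.22
tcp_pos: [0.3747, 0.3094, 0.026]
tool_rot: [0.288, 0.958, 0.0, 0.0]
force: [1.0, -0.5, 0.9]
finger_gap: 0.998
t 2.23 tcp [0.3747 0.3094 0.026 ] jaw 0.986 F [ 1.  -0.5  0.9] gap 0.998 q1,q6 [ 0.46 -0.53]
t: 2.98
tcp_pos: [0.3743, 0.3092, 0.0262]
tool_rot: [0.288, 0.958, 0.0, 0.0]
force: [-0.7, -0.6, 6.2]
finger_gap: 0.402
t 2.98 tcp [0.3743 0.3092 0.0262] jaw 0.986 F [-0.7 -0.6  6.2] gap 0.402 q1,q6 [ 0.46 -0.53]
```

```bash
python3 -m inch '[0,0,1,0,0,0,4,0,0.5,0,4,0,2.85,0.77,0,-0.1539,2.85,0.77,0,-0.1539,2.85,0.77,0,-0.1539,2.85,0.77,0,-0.1539,2.85,0.77,0,-0.1539,2.85,0.78,0,-0.1539,2.85,0.78,0,-0.1536,0,0,-3,0,0,0,0,0,0,0,0,0]'
python3 - <<'E'
from h import *
st();p,d=optics.snapshot("scene");cv2.imwrite("pics/s1.png",p[:,:,::-1])
E
```

```text
t: 4.6
tcp_pos: [0.5774, 0.3629, 0.0849]
tool_rot: [0.738, 0.674, -0.001, -0.0]
force: [0.4, 0.1, -6.8]
finger_gap: 0.399
t 4.6 tcp [0.5774 0.3629 0.0849] jaw -0.091 F [ 0.4  0.1 -6.8] gap 0.399 q1,q6 [0.4  0.49]
```

View pics/s1.png

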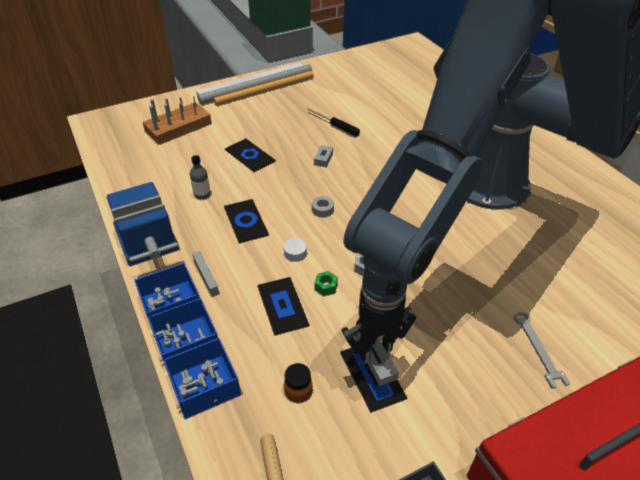

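Scene shows the strap held at about (380,365), directly over the long pad's silhouette, turned to match. Lowering.

```bash
python3 -m inch '[0.14,0.07,-3,0,0,0,-1.5,0,0,0,-0.5,0,0,0,0,0,0,0,0,0]'
python3 -c "from h import *;st()"
```

```text
t: 5.28
tcp_pos: [0.5807, 0.3642, 0.0364]
tool_rot: [0.739, 0.674, 0.001, 0.0]
force: [-0.1, 0.2, -5.5]
finger_gap: 0.403
t 5.28 tcp [0.5807 0.3642 0.0364] jaw -0.091 F [-0.1  0.2 -5.5] gap 0.403 q1,q6 [0.4  0.49]
```

```bash
python3 -m inch '[-0.19,-0.06,0,0,0,0,-0.4,0,0,0,0,0,0,0,0,0]'
python3 -c "from h import *;st()"
```

```text
t: 5.78
tcp_pos: [0.5784, 0.3635, 0.0322]
tool_rot: [0.739, 0.674, 0.0, 0.0]
force: [-2.3, -0.2, 1.3]
finger_gap: 0.406
t 5.78 tcp [0.5784 0.3635 0.0322] jaw -0.091 F [-2.3 -0.2  1.3] gap 0.406 q1,q6 [0.4  0.49]
```

```bash
python3 -m inch '[0,0,0,0,0,0,0,0,0,0,0,0,0,0,0,0,0,0,2,0,0,0,4,0,0,0,4,0]' 100
python3 -m inch '[-1.8,-5.05,0,-0.052,-1.8,-5.05,0,-0.052,-1.8,-5.05,0,-0.052,-1.8,-5.05,0,-0.052,-1.8,-5.05,0,-0.052,-1.8,-5.05,0,-0.052,-1.8,-5.05,0,-0.052,-1.8,-5.05,0,-0.052,-1.8,-5.05,0,-0.052,-1.8,-5.05,0,-0.052,-1.8,-5.05,0,-0.052,-1.8,-5.05,0,-0.052,-1.8,-5.05,0,-0.053,0,0,-2,0,0,0,0,0]'
python3 - <<'E'
from h import *
st()
for n in("top","scene"):
    p,d=optics.snapshot(n);cv2.imwrite(f"pics/{n}2.png",p[:,:,::-1]);np.savez(f"{n}2.npz",p=p,d=d)
E
```

```text
t: 6.65
tcp_pos: [0.5783, 0.3633, 0.1335]
tool_rot: [0.739, 0.674, 0.0, 0.0]
force: [-0.3, 0.6, 0.4]
finger_gap: 1.0
t: 8.52
tcp_pos: [0.3435, -0.2936, 0.1115]
tool_rot: [0.921, 0.39, -0.0, -0.0]
force: [-1.0, -0.2, 0.4]
finger_gap: 1.0
t 8.53 tcp [ 0.3435 -0.2936  0.1115] jaw -0.77 F [-1.  -0.2  0.4] gap 1.0 q1,q6 [-0.96 -0.19]
```

View pics/top2.png

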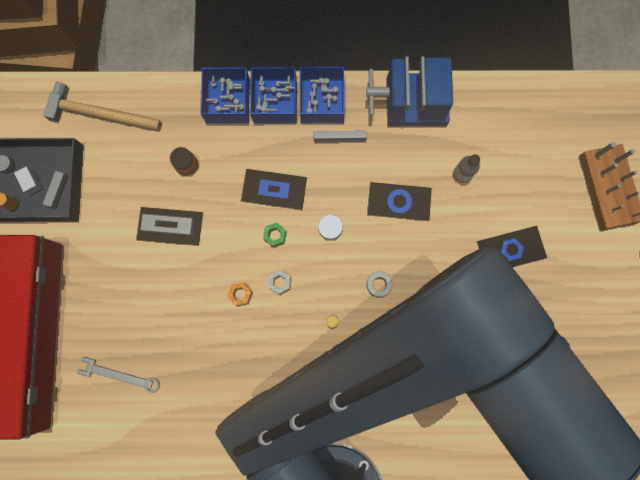

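```bash
cat >> h.py <<'E'
def chk(tag,name,xy,h,n="top",up=3,vmin=70,black=75):
    p,d=load(n,tag); P3=cv2.resize(p,None,fx=up,fy=up,interpolation=cv2.INTER_CUBIC); h3=cv2.cvtColor(P3,cv2.COLOR_RGB2HSV)
    r=np.zeros(h3.shape[:2],np.uint8); 
    q=(proj(n,[[*xy,.006]])*up).astype(int)[0]; cv2.circle(r,tuple(int(i) for i in q),48*up,1,-1)
    W=cv2.resize(cloud(n,d)[...,2],None,fx=up,fy=up)
    uv=proj(n,[[*xy,.006+h]])[0]*up
    wood=(h3[...,1]>75)&(h3[...,0]<35)&(h3[...,2]>=black)
    pad=cv2.morphologyEx(((~wood)&(r>0)).astype(np.uint8),cv2.MORPH_OPEN,np.ones((9,9)))
    g=(h3[...,1]<75)&(h3[...,2]>vmin)&(r>0)
    if n=="scene": g&=(W>.006+h*.7)
    for nm,m,z in(("piece",g,.006+h),("pad",pad,.006)):
        m=comp(m,uv); cs,_=cv2.findContours(m.astype(np.uint8),0,cv2.CHAIN_APPROX_NONE);c=(max(cs,key=cv2.contourArea).reshape(-1,2)-1)/3
        A=rect(onplane(n,c,z)); print(n,name,nm,A[0].round(4),np.round(A[1],1),round(A[2],3))
E
python3 - <<'E'
from h import *
for n in("top","scene"): chk("2","long",(.5788,.3636),.022,n)
p=load("top","2")[0]; cv2.imwrite("pics/c2.png",cv2.resize(p[195:255,125:215],None,fx=6,fy=6,interpolation=cv2.INTER_CUBIC)[:,:,::-1])
E
```

```text
top long piece [0.5744 0.3576] [135.8  72.3] 1.477
top long pad [0.58   0.3673] [127.6  72.1] 1.491
scene long piece [0.5789 0.366 ] [111.2  37.6] 1.478
scene long pad [0.5788 0.3651] [141.  76.] 1.481
```

View pics/c2.png

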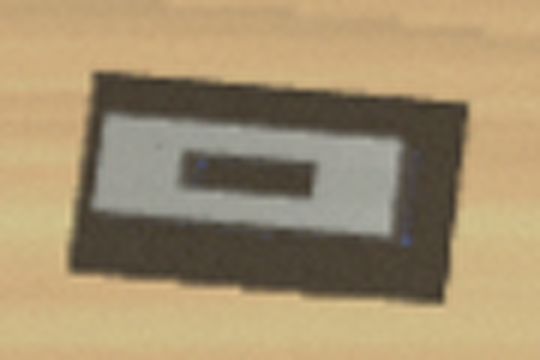

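```bash
python3 -m inch '[0.05,0,-3.5,0,0,0,-3.5,0,0,0,-1.0,0,0,0,-0.5,0,0,0,0,0]' 
python3 -c "from h import *;st()"
```

```text
t: 9.25
tcp_pos: [0.345, -0.2934, 0.027]
tool_rot: [0.92, 0.391, 0.0, 0.001]
force: [-0.8, 0.2, 0.1]
finger_gap: 0.999
t 9.25 tcp [ 0.345  -0.2934  0.027 ] jaw -0.767 F [-0.8  0.2  0.1] gap 0.999 q1,q6 [-0.95 -0.18]
```

```bash
python3 -m inch '[0,0,0,0,0,0,0,0,0,0,0,0,0,0,0,0,0,0,0,0,0,0,0,0]' 0 60
python3 - <<'E'
from h import *
st()
p=load("top","2")[0];print(p[225,140:200:4].tolist())
chk("2","long",(.5788,.3636),.022,"top",vmin=110)
chk("2","long",(.5788,.3636),.022,"top",vmin=125)
E
```

```text
t: 10.0
tcp_pos: [0.3447, -0.2935, 0.027]
tool_rot: [0.921, 0.391, 0.0, 0.001]
force: [0.5, -0.5, 5.7]
finger_gap: 0.402
t 10.0 tcp [ 0.3447 -0.2935  0.027 ] jaw -0.768 F [ 0.5 -0.5  5.7] gap 0.402 q1,q6 [-0.95 -0.19]
[[83, 76, 65], [158, 158, 149], [153, 153, 144], [155, 156, 145], [88, 82, 74], [72, 64, 52], [71, 63, 50], [73, 65, 52], [75, 66, 55], [73, 64, 54], [161, 161, 152], [161, 160, 150], [161, 160, 152], [82, 74, 63], [75, 64, 51]]
top long piece [0.5787 0.3646] [111.3  37.5] 1.485
top long pad [0.58   0.3673] [127.6  72.1] 1.491
top long piece [0.5788 0.3646] [110.   36.1] 1.482
top long pad [0.58   0.3673] [127.6  72.1] 1.491
```

```bash
python3 -m inch '[0,0,1,0,0,0,4,0,0,0,3,0,3.184,4.235,0,0.0621,3.184,4.235,0,0.0621,3.184,4.235,0,0.0621,3.184,4.235,0,0.0621,3.184,4.235,0,0.0621,3.184,4.235,0,0.0621,3.184,4.235,0,0.0621,3.184,4.235,0,0.0621,3.184,4.235,0,0.0621,3.184,4.235,0,0.0621,0,0,-3,0,0,0,-2,0,0,0,0,0,0,0,0,0]'
python3 -c "from h import *;st()"
```

```text
t: 12.12
tcp_pos: [0.663, 0.1295, 0.0567]
tool_rot: [0.758, 0.653, 0.0, 0.0]
force: [0.2, -0.1, -2.5]
finger_gap: 0.404
t 12.12 tcp [0.663  0.1295 0.0567] jaw -0.148 F [ 0.2 -0.1 -2.5] gap 0.404 q1,q6 [0.03 0.18]
```

```bash
python3 -m inch '[0,0.05,-1.3,0,0,0,-0.7,0,0,0,0,0,0,0,0,0]'
python3 -c "from h import *;st()"
```

```text
t: 12.62
tcp_pos: [0.6631, 0.1308, 0.0364]
tool_rot: [0.757, 0.653, 0.0, 0.0]
force: [0.2, 0.0, -3.0]
finger_gap: 0.406
t 12.62 tcp [0.6631 0.1308 0.0364] jaw -0.147 F [ 0.2  0.  -3. ] gap 0.406 q1,q6 [0.03 0.18]
```

```bash
python3 -m inch '[0,-0.08,0,0,0,0,-0.35,0,0,0,0,0,0,0,0,0]'
python3 -c "from h import *;st()"
python3 -m inch '[0,0,0,0,0,0,0,0,0,0,0,0,0,0,0,0,0,0,2,0,0,0,4,0,0,0,4,0,-4.26,-0.32,0,-0.081,-4.26,-0.32,0,-0.081,-4.26,-0.32,0,-0.081,-4.26,-0.32,0,-0.081,-4.26,-0.32,0,-0.081,0,0,-3,0,0,0,0,0]' 100
python3 - <<'E'
from h import *
st()
for n in("top","scene"):
    p,d=optics.snapshot(n);cv2.imwrite(f"pics/{n}3.png",p[:,:,::-1]);np.savez(f"{n}3.npz",p=p,d=d)
for n in("top","scene"): chk("3","short",(.6628,.130),.022,n,vmin=110)
E
```

```text
t: 13.12
tcp_pos: [0.6635, 0.1299, 0.0331]
tool_rot: [0.757, 0.653, 0.0, 0.0]
force: [1.2, -0.1, -0.9]
finger_gap: 0.404
t 13.12 tcp [0.6635 0.1299 0.0331] jaw -0.147 F [ 1.2 -0.1 -0.9] gap 0.404 q1,q6 [0.03 0.18]
t: 14.88
tcp_pos: [0.4495, 0.1139, 0.103]
tool_rot: [0.873, 0.488, -0.001, -0.0]
force: [-0.5, 0.2, -0.1]
finger_gap: 0.998
t 14.88 tcp [0.4495 0.1139 0.103 ] jaw -0.552 F [-0.5  0.2 -0.1] gap 0.998 q1,q6 [0.01 0.56]
top short piece [0.6637 0.1286] [69.4 37.4] 1.428
top short pad [0.6625 0.1289] [137.9  75.1] 1.421
scene short piece [0.6633 0.1299] [67.1 35.4] 1.422
scene short pad [0.6626 0.133 ] [141.3  74.8] 1.426
```

View pics/scene3.png

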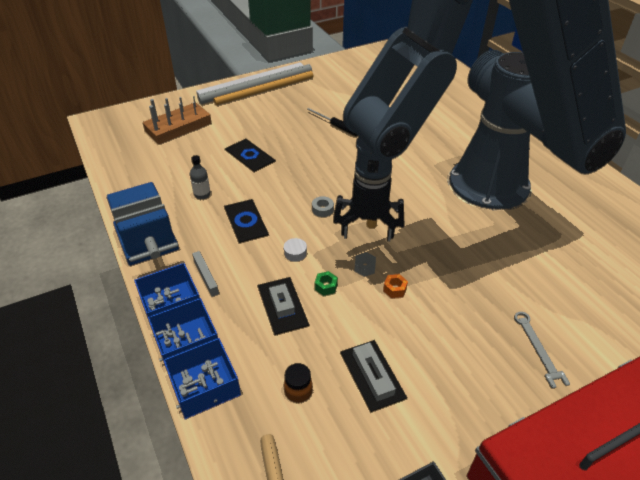

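Scene: both straps sit on their pads ((373,370) and (282,298)); the gripper hangs above the grey nut at (365,263), with the orange and green nuts clear of the fingers.

```bash
python3 -m inch '[0.02,0.05,-3.5,0,0,0,-2.5,0,0,0,-1.0,0,0,0,-0.4,0,0,0,0,0,0,0,0,0]' 
python3 -c "from h import *;st()"
python3 -m inch '[0,0,0,0,0,0,0,0,0,0,0,0,0,0,0,0,0,0,0,0]' 0 60
python3 -c "from h import *;st()"
```

```text
t: 15.72
tcp_pos: [0.4507, 0.1145, 0.0295]
tool_rot: [0.873, 0.488, 0.001, 0.0]
force: [0.7, 0.6, 0.5]
finger_gap: 1.002
t 15.72 tcp [0.4507 0.1145 0.0295] jaw -0.552 F [0.7 0.6 0.5] gap 1.002 q1,q6 [0.01 0.56]
t: 16.35
tcp_pos: [0.4503, 0.1145, 0.0294]
tool_rot: [0.873, 0.488, 0.0, 0.0]
force: [-0.8, -0.4, 5.8]
finger_gap: 0.516
t 16.35 tcp [0.4503 0.1145 0.0294] jaw -0.552 F [-0.8 -0.4  5.8] gap 0.516 q1,q6 [0.01 0.56]
```

```bash
python3 -m inch '[0,0,1,0,0,0,4,0,0,0,3,0,0.714,-5.18,0,-0.0242,0.714,-5.18,0,-0.0242,0.714,-5.18,0,-0.0242,0.714,-5.18,0,-0.0242,0.714,-5.18,0,-0.0242,0.714,-5.18,0,-0.0242,0.714,-5.18,0,-0.0242,0.714,-5.18,0,-0.0242,0.714,-5.18,0,-0.0242,0.714,-5.18,0,-0.0242,0,0,-3,0,0,0,-3,0,0,0,-0.8,0,0,0,0,0,0,0,0,0]'
python3 -c "from h import *;st()"
```

```text
t: 18.6
tcp_pos: [0.5224, -0.404, 0.0422]
tool_rot: [0.925, 0.379, 0.0, 0.001]
force: [-0.1, -0.6, -2.4]
finger_gap: 0.52
t 18.6 tcp [ 0.5224 -0.404   0.0422] jaw -0.794 F [-0.1 -0.6 -2.4] gap 0.52 q1,q6 [-0.83 -0.03]
```

```bash
python3 -m inch '[-0.06,0.05,0,0,0,0,-0.45,0,0,0,-0.22,0,0,0,0,0,0,0,0,0]'
python3 -c "from h import *;st()"
python3 -m inch '[0,0,0,0,0,0,0,0,0,0,0,0,0,0,0,0,0,0,2,0,0,0,4,0,0,0,4,0,-1.285,5,0,0,-1.285,5,0,0,-1.285,5,0,0,-1.285,5,0,0,-1.285,5,0,0,-1.285,5,0,0,0,0,-3,0,0,0,0,0]' 100
python3 - <<'E'
from h import *
st()
for n in("top","scene"):
    p,d=optics.snapshot(n);cv2.imwrite(f"pics/{n}4.png",p[:,:,::-1]);np.savez(f"{n}4.npz",p=p,d=d)
for n in("top","scene"): chk("4","nut",(.5218,-.4037),.026,n,vmin=110)
E
```

```text
t: 19.23
tcp_pos: [0.5211, -0.4031, 0.0355]
tool_rot: [0.925, 0.379, 0.0, 0.0]
force: [-1.5, 1.5, 5.1]
finger_gap: 0.519
t 19.23 tcp [ 0.5211 -0.4031  0.0355] jaw -0.794 F [-1.5  1.5  5.1] gap 0.519 q1,q6 [-0.83 -0.03]
t: 21.1
tcp_pos: [0.4435, -0.1024, 0.1042]
tool_rot: [0.925, 0.379, -0.0, -0.001]
force: [-0.0, 0.3, -0.1]
finger_gap: 0.999
t 21.1 tcp [ 0.4435 -0.1024  0.1042] jaw -0.793 F [-0.   0.3 -0.1] gap 0.999 q1,q6 [-0.47  0.32]
top nut piece [ 0.5216 -0.4043] [52.7 46.9] 0.753
top nut pad [ 0.5213 -0.4142] [ 66.8 118.4] 1.822
scene nut piece [ 0.5213 -0.4008] [44.7 48.3] 1.824
scene nut pad [ 0.5185 -0.3989] [ 85.5 141.6] 1.821
```

View pics/scene4.png

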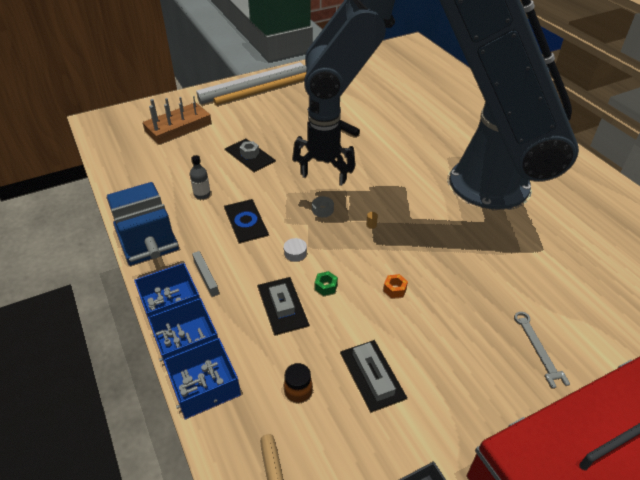

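View pics/top4.png

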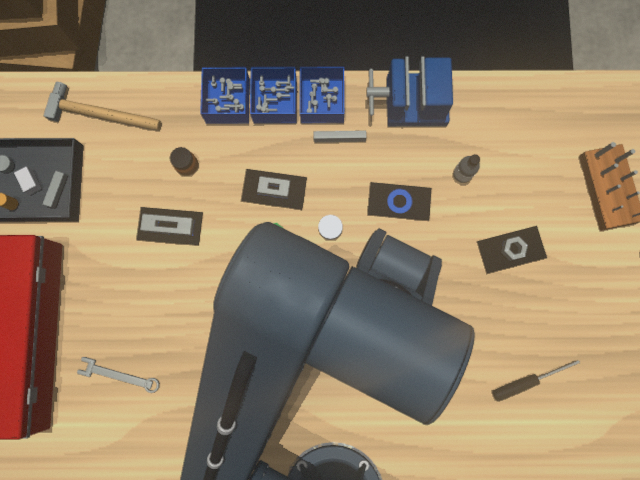

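Nut is on its pad at top (515,247), centred within 1 mm. Gripper is over the ring.

```bash
python3 -m inch '[0.05,-0.15,-3.5,0,0,0,-2.5,0,0,0,-1.2,0,0,0,-0.4,0,0,0,0,0,0,0,0,0]' 
python3 -c "from h import *;st()"
python3 -m inch '[0,0,0,0,0,0,0,0,0,0,0,0,0,0,0,0,0,0,0,0]' 0 60
python3 -c "from h import *;st()"
```

```text
t: 21.95
tcp_pos: [0.4448, -0.1048, 0.0288]
tool_rot: [0.926, 0.379, 0.0, 0.001]
force: [0.4, -1.4, -0.0]
finger_gap: 1.002
t 21.95 tcp [ 0.4448 -0.1048  0.0288] jaw -0.794 F [ 0.4 -1.4 -0. ] gap 1.002 q1,q6 [-0.48  0.32]
t: 22.58
tcp_pos: [0.4446, -0.1046, 0.0294]
tool_rot: [0.925, 0.379, 0.0, 0.001]
force: [-1.1, -0.6, 11.3]
finger_gap: 0.63
t 22.57 tcp [ 0.4446 -0.1046  0.0294] jaw -0.793 F [-1.1 -0.6 11.3] gap 0.63 q1,q6 [-0.48  0.32]
```

```bash
python3 -m inch '[0,0,1,0,0,0,4,0,0,0,2,0,4.725,-1.25,0,0,4.725,-1.25,0,0,4.725,-1.25,0,0,4.725,-1.25,0,0,0,0,-3,0,0,0,-2,0,0,0,-0.8,0,0,0,0,0,0,0,0,0]'
python3 -c "from h import *;st()"
```

```text
t: 24.08
tcp_pos: [0.6338, -0.1547, 0.041]
tool_rot: [0.926, 0.379, 0.001, 0.001]
force: [-0.0, -0.2, -2.8]
finger_gap: 0.628
t 24.07 tcp [ 0.6338 -0.1547  0.041 ] jaw -0.794 F [-0.  -0.2 -2.8] gap 0.628 q1,q6 [-0.41  0.38]
```

Down to contact (0.0354), release, retreat up and back.

```bash
python3 -m inch '[0,0,-0.4,0,0,0,-0.2,0,0,0,0,0,0,0,0,0]'
python3 -c "from h import *;st()"
python3 -m inch '[0,0,0,0,0,0,0,0,0,0,0,0,0,0,0,0,0,0,2,0,0,0,4,0,0,0,5,0,-5,0,2,0,-5,0,2,0,-5,0,2,0,-5,0,0,0,0,0,0,0,0,0,0,0]' 100
python3 - <<'E'
from h import *
st()
for n in("top","scene"):
    p,d=optics.snapshot(n);cv2.imwrite(f"pics/{n}5.png",p[:,:,::-1]);np.savez(f"{n}5.npz",p=p,d=d)
for n in("top","scene"):
  for a in(("ring",(.6335,-.1546),.024),("nut",(.5218,-.4037),.026),("short",(.6628,.13),.022),("long",(.5788,.3636),.022)): chk("5",*a,n,vmin=110)
E
```

```text
t: 24.58
tcp_pos: [0.6338, -0.1547, 0.0355]
tool_rot: [0.926, 0.379, 0.0, 0.0]
force: [-2.0, 0.8, 5.9]
finger_gap: 0.627
t 24.57 tcp [ 0.6338 -0.1547  0.0355] jaw -0.794 F [-2.   0.8  5.9] gap 0.627 q1,q6 [-0.41  0.38]
t: 26.2
tcp_pos: [0.4346, -0.1553, 0.2054]
tool_rot: [0.926, 0.378, 0.001, 0.002]
force: [0.4, -1.0, 0.3]
finger_gap: 1.0
t 26.2 tcp [ 0.4346 -0.1553  0.2054] jaw -0.795 F [ 0.4 -1.   0.3] gap 1.0 q1,q6 [-0.59  0.21]
top ring piece [ 0.634  -0.1551] [54.8 55.4] 3.121
top ring pad [ 0.6094 -0.171 ] [154.9 118.3] 0.766
top nut piece [ 0.5219 -0.4039] [47.  52.2] 2.867
top nut pad [ 0.5146 -0.3877] [ 98.5 183.2] 2.029
top short piece [0.6638 0.1287] [69.7 37.9] 1.422
top short pad [0.6692 0.1175] [104.1  59.4] 1.434
top long piece [0.5788 0.3646] [111.4  37.6] 1.482
top long pad [0.5856 0.3662] [129.5  56.6] 1.466
scene ring piece [ 0.6343 -0.1525] [51.9 51.7] 0.272
scene ring pad [ 0.6337 -0.1501] [142.3  75.1] 1.474
scene nut piece [ 0.521  -0.4009] [44.5 48.3] 1.86
scene nut pad [ 0.5184 -0.3987] [ 85.5 142. ] 1.821
scene short piece [0.6632 0.1299] [66.6 34.7] 1.423
scene short pad [0.6628 0.1329] [141.6  75.4] 1.421
scene long piece [0.5784 0.3653] [108.7  35. ] 1.477
scene long pad [0.5788 0.3653] [140.8  76. ] 1.481
```

View pics/scene5.png

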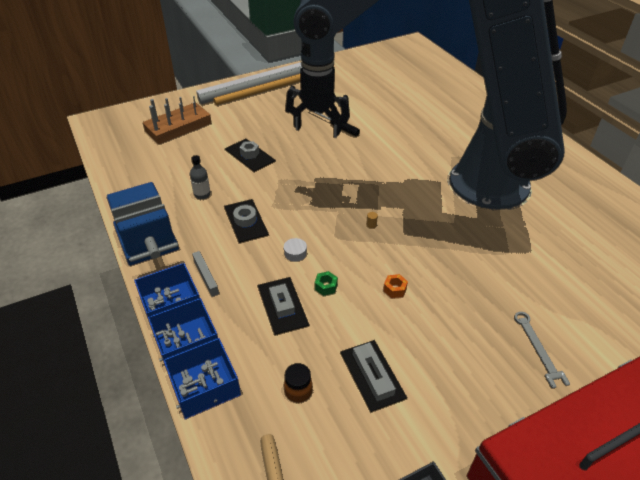

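View pics/top5.png

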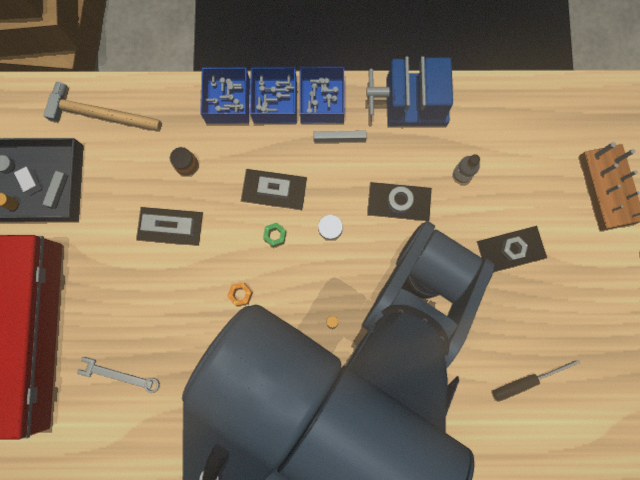

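All four are on their pads: top view (170,226), (274,187), (401,199) and (515,247). The tin (330,227) and bottle (467,168) are where they started.

```bash
python3 -c "from station import job;print(job.sign_off())"
```

```text
the job is handed in; nothing more can be done
None
```

All four pieces are back flat on their own pads, and I handed the job in at about 26 s of the 104 s allowed. I placed them in the order listed: long strap, short strap, hexagon nut, round ring. The arm finished clear of everything with the gripper open.

**Top camera:** each piece's offset from its blue outline in the last picture.

| Piece | Offset from outline | Alignment |
|---|---|---|
| Long strap | 1.1 mm, along its length | within about 0.005 rad |
| Short strap | about 1.5 mm | within about 0.005 rad |
| Hexagon nut | under 0.5 mm | not needed |
| Round ring | about 0.6 mm | not needed |

**Scene camera:** it agreed less well, showing offsets of 1.5 to 2.5 mm. Its own measurements of the pad and the outline differed from each other by 1.5 to 5 mm, so I trusted the outline in the top view. My automatic pad-edge measurement in the last top picture came out wrong in size, and I did not use it.

**Bottle and tin:** both stand where they did in the first picture, judged by eye. The largest wrist force I saw in the readings was about 11 N.

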